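# Unlock the charging dock and load the battery tray

## Robot

A 6-joint arm with a two-finger parallel gripper is mounted at the origin on the work surface. World frame = base frame: x ahead of the robot, y to its left, z up, the work surface at z = 0. Lengths are in mm, angles in rad, forces in N, time in s.
With the tool pointing down it reaches from about 325 to 900 mm from the base axis. Payload 3.5 kg.
Tool frame: the origin (TCP) lies between the finger pads; the fingertips stand 11 mm ahead of it and the grasp point (between the pads) lies 8 mm behind it; x points along the fingers, y is the direction in which the jaws open and shut, and the axes are right-handed (so a half turn about x gives the same grasp; the last joint's range is limited). The gripper opens to 85 mm and grips with 20 to 120 N. Pads are 22 mm wide; open, the fingers measure 114 mm over their backs; the gripper's body (76 mm by 85 mm) begins 54 mm behind the grasp point. The pads swing forward as they close: fully open they stand 13 mm farther back than shut.
Start: joints at [-1.283, 0.276, -0.026, 1.268, 0, 1.467], TCP at [238.068, -577.88, 242.313] pointing down, gripper open.
Joint ranges: [-3.12, 3.12], [-0.85, 1.88], [-1.08, 1.24], [-1.95, 2.15], [-1.57, 1.53], [-3.14, 3.14]. Speed limits (rad/s): [2.57, 2.57, 3.14, 3.14, 3.14, 3.14].

## Interface

Orientations are given as a unit quaternion [w, x, y, z].
In Python, from bench import manip, eyes, job_done gives the robot as it stands.
- The arm moves only by the tool apply_moves, never from a script. Its argument "moves" is a list of rows, each a list of 7 numbers: the shift along the world's x, y, z in m, then the turn, a rotation vector about the world's x, y, z in degrees, then the gripper's target within -1 to 1 (fully open at 1, half-way at 0, shut at -1). In form: [[x, y, z, wx, wy, wz, hand], ...]. A call has 1 to 8 rows; each row shifts and turns the commanded pose from where the row before left it; what a row does not reach is not made up. A row lasts 1/8 s, in which the tool goes at most 62.5 mm and 10.7 degrees, less where a joint would pass 70% of its speed; a pose out of reach is approached as far as the arm can. A call with a gripper value outside its range is refused whole. The fingers move at their own pace and stop on an object; "newtons" is the grip in N (left out, the last holds). Time passes only in rows, so rows that do not move let the fingers close. It gives the time, the measured TCP pose, the force and the opening at its end, in the units of the state.
- manip.state(): the state, without advancing time (a new reading comes with each control period).
- eyes.get_image(name): name is "side" or "top" or "wrist"; returns a dict with "color" (480x640x3 uint8, red, green, blue), "fov_y" (degrees; the focal length in pixels is half the picture's height over the tangent of half this angle, whatever the lens; pixels are square), "cx", "cy" (the principal point, pixels), "R" (3x3) and "t" (3): a world point X has camera coordinates R X + t; the wrist camera has in their place "hand_eye" (4x4, takes a point from camera to tool coordinates, whose origin is the TCP and whose axes are the tool frame's). Camera axes: x right, y down, z forward; pixel columns grow to the right and rows downward; lengths in mm; the calibration is good to about 2 mm. A picture is of the moment at which its call begins: read the wrist's pose just before it. There is no depth.
- job_done(): hands the job in, once; it reports no verdict.
Trained networks look in a picture, given as the dict that the camera call returned (one of the last four; its "shot" number tells which), for a name from the list of things; names that differ only in an ending like _2 or _b are one class to them, and where a whole thing is asked for, a point or a joint stands for the part that bears it (a point fixed in the world has none). Each returns a list of dicts, best first, with "p" (0 to 1); they miss things now and then, are a little off and sometimes report something else, mostly with a low value. They report only what shows in the picture. A call takes as long as a camera call. They do not tell look-alikes from the thing itself.
- eyes.search_frame(name, picture): "xy" ([column, row] as shares, 0 to 1, of the picture: columns of its width, rows of its height, amid what is visible of it).
The state is a dict: "t": time; "joints": joint angles; "joint_velocities": joint speeds; "joint_efforts": joint torques, N m; "eef_pos": TCP position; "tcp_rot": TCP orientation; "contact_force": force on the tool from outside, world axes, zero at the start; "moment": the same for the moment, N m; "finger_gap": opening from 0.0 (shut) to 1.0 (fully open).
Only numpy, scipy, OpenCV 4.12 (cv2) and the standard library are available. Lean on these libraries where they do the work, as an engineer would, in place of code of your own. Each camera call takes 0.05 s, during which the arm holds its last target. There are 200 camera calls.

## Task

Draw the flat-handled steel key out of its leaning wooden holder, push it fully into the slot of the charging dock's lock and turn it anticlockwise as far as it goes, which swings the hidden bolt out of the bay. Leave the key standing in the lock, then slide the black tray, level and with the battery still in it, all the way home into the dock's bay and let go. Leave the other things on the table where they are.

Things in the scene. Friction and masses are not known exactly. Their poses are not given: they have to be found in the camera images.
- key: Brushed steel bay key, loose, 160 g. Origin at the centre of its round collar's underside (collar 34 mm across, 8 mm thick), z along the key to the handle. Below the collar a flat blade, 22 mm along x, 7 mm along y, 25 mm long. Half a turn about z gives the same key. It starts in the holder's slot, collar on the holder, leaning about 33 degrees, handle towards the holder's -x.
- key_grip (a point): Middle of the key's handle, 52 mm above the key's origin; axes as the key's. The handle is flat: 36 mm wide (x), 16 mm thick (y), from 8 to 88 mm above the key's origin.
- holder: Fixed wooden key holder, base plate 90 x 60 mm, 68 mm high at its highest edge. Origin at the centre of its underside. Its top face is tilted 29 degrees about its y axis, facing up and towards its -x, roughly to the robot's right and a little towards the robot. It stands in one of two places, left or right of the dock, with the jar in the other.
- holder_mouth (a point): Centre of the mouth of the holder's slot, on its tilted face 54 mm above the table; the slot runs 31 mm deep square to that face and has 1.5 mm of play. Axes as the holder's (not tilted).
- dock: Fixed grey metal charging dock, origin on the table under the centre of its roofed bay, which opens to the dock's -y. Inside the bay is 95 mm wide (x), 150 mm deep (y -75 at the mouth to 75 at the back stop), 46 mm high; its floor is the table. Walls 8 mm thick; roof top 54 mm high (ribs 57). Until the lock is turned, a hidden bolt stops the tray about 60 mm short of home.
- boss (a point): Top of the lower metal boss along the dock's +x side, 32 mm above the table, on the lock's axis (the dock's x 90, y 20 mm); the boss reaches from x 55 to 122 mm of the dock. Axes as the dock's.
- lock_cam (a joint): Turn of the dock's lock in rad: starts at 0 to 0.2 (bolt across the bay), grows anticlockwise seen from above up to its stop at 1.3; from 1.1 on the bolt is clear of the bay. It turns with about 0.06 N m of friction and stays where it is left.
- lock_mouth (a point): Centre of the lock's slot mouth, on top of the steel lock block (46 x 30 mm, top 60 mm above the table) on the dock's boss. Turns with the lock: x along the slot, z up; at lock angle 0 its axes are parallel to the dock's. Slot 26 (x) by 11 mm (y), 26 mm deep: the blade has 4 mm play, about 10 degrees turning play. Key fully in: collar on the block, key's origin at this point.
- bay_mouth (a point): Middle of the bay's mouth at table height, axes as the dock's. Two low flared guide cheeks, 16 mm high, widen the mouth from 95 mm to about 126 mm; they end 36 mm in front of it (towards -y).
- bay_home (a point): Where the tray's origin lies when the tray is fully home against the back stop; at the dock's origin, axes as the dock's.
- tray: Loose black battery tray, about 250 g, open on top, 90 mm wide (x), 150 mm long (y), walls 30 mm high, 4 mm thick. Origin at the centre of its underside. A grip fin stands out from its front (-y) end; the +y end goes into the bay first. Fully home its axes are parallel to the dock's, its front end flush with the bay's mouth, the fin outside.
- tray_fin (a point): Middle of the tray's upright grip fin, 95 mm towards -y from the tray's origin and 42 mm up; axes as the tray's. The fin is 10 mm thick (x), 40 mm long (y), from 12 to 60 mm above the table.
- battery: Silver lithium battery brick in grey casing, 72 x 126 x 32 mm, about 320 g, lying loose in the tray with its top 36 mm above the table. Origin at the centre of its underside; y along its length, parallel to the tray's.
- leg_a: Bystander: white nylon landing leg, 140 mm long, 8 mm high, lying beyond the dock; origin at its underside near mid-length.
- leg_b: Bystander: second white nylon landing leg, the same, lying between robot and dock.
- hexdriver: Bystander: brushed steel hex driver lying flat, 160 mm long, 24 mm high, near the robot on the right; origin on its underside.
- motor: Bystander: dark drone motor, 42 mm across, 40 mm high, beyond the dock; origin at the centre of its underside.
- propeller: Bystander: black two-blade propeller lying flat, 192 mm long, 10 mm high; origin at its hub's underside.
- jar: Bystander: closed glass jar, 60 mm across, 75 mm high, standing in the place that the holder does not take; origin at the centre of its underside.
Things that resemble listed ones, but are neither listed nor needed, are in the scene too. What is shaped like the tray but orange is not meant.

How it is judged:
By the outcome, as a careful person would: the job done as asked, in the order asked, and still so for the second after the job is handed in, with the robot touching nothing.
It also fails if it takes over 61 s, if anything falls off the work surface, if the arm or the gripper's body presses on something with over 40 N, if the wrist force passes 120 N, or if a joint passes its speed limit or range.

## Working session

There is one attempt and no reset: what is moved stays moved. The work goes in short steps, Python scripts to look and compute and a tool call to move; the robot and the scene stay as the last step left them, time stands still between calls to the robot, and variables do not carry over. Pictures are saved under pics/ and viewed, about 8 in all and at most 12, crops included, and the job is handed in when it is done.

Besides the shell and the picture viewer there is one more tool, called after "Call:" as name([rows], argument=value, ...), one row to a line, values as JSON. apply_moves: Moves the arm, as the interface text tells. Its arguments: {"type":"object","properties":{"moves":{"type":"array","items":{"type":"array","items":{"type":"number"}}},"newtons":{"type":"number"}},"required":["moves"]}

```bash
mkdir -p pics; cat > h.py <<'E'
import numpy as np, cv2
from bench import manip, eyes, job_done
from scipy.spatial.transform import Rotation as Ro
def K(im):
    f=240/np.tan(np.radians(im["fov_y"])/2); return f,im["cx"],im["cy"]
def cam(im,st=None):
    if "R" in im: return np.array(im["R"]),np.array(im["t"])
    q=st["tcp_rot"]; T=np.eye(4); T[:3,:3]=Ro.from_quat([q[1],q[2],q[3],q[0]]).as_matrix(); T[:3,3]=st["eef_pos"]
    M=np.linalg.inv(T@np.array(im["hand_eye"])); return M[:3,:3],M[:3,3]
def px2w(im,uv,z,st=None):
    f,cx,cy=K(im);R,t=cam(im,st)
    d=R.T@np.array([(uv[0]-cx)/f,(uv[1]-cy)/f,1]);c=-R.T@t
    return c+d*(z-c[2])/d[2]
def w2px(im,X,st=None):
    f,cx,cy=K(im);R,t=cam(im,st);p=R@np.array(X,float)+t
    return np.array([cx+f*p[0]/p[2],cy+f*p[1]/p[2]])
def shot(n,name=None):
    st=manip.state(); im=eyes.get_image(n)
    if name: cv2.imwrite(f"pics/{name}.png",im["color"][:,:,::-1])
    return im,st
E
python3 - <<'E'
from h import *
for n in ["top","side"]:
    im,st=shot(n,n+"0")
    print(n,im["fov_y"],im["cx"],im["cy"],[k for k in im], (-np.array(im["R"]).T@np.array(im["t"])).round())
    for x in ["key","holder","dock","lock_mouth","tray","tray_fin","battery","jar","boss"]:
        r=eyes.search_frame(x,im); print(x,[(round(a["xy"][0]*640),round(a["xy"][1]*480),round(a["p"],2)) for a in r[:3]])
print(manip.state())
E
```

```text
top 54.338888724278064 322.18005355121073 238.7434940627345 ['color', 'fov_y', 'cx', 'cy', 'R', 't', 'shot'] [ 432.  -34. 1069.]
key [(411, 167, 0.71)]
holder [(383, 179, 0.62)]
dock []
lock_mouth [(281, 198, 0.84), (401, 308, 0.64)]
tray [(441, 231, 0.74), (498, 358, 0.6)]
tray_fin [(496, 357, 0.63), (440, 234, 0.59), (301, 149, 0.39)]
battery [(441, 247, 0.88), (228, 317, 0.7), (286, 227, 0.62)]
jar [(180, 196, 0.57)]
boss [(284, 226, 0.91), (382, 178, 0.66)]
side 57.462748232895585 324.2489604086058 248.06285775637852 ['color', 'fov_y', 'cx', 'cy', 'R', 't', 'shot'] [ 377. -575.  755.]
key [(432, 317, 0.75)]
holder [(419, 332, 0.77)]
dock [(337, 246, 0.82)]
lock_mouth [(361, 230, 0.69), (254, 290, 0.16)]
tray [(370, 437, 0.64), (418, 332, 0.38)]
tray_fin [(372, 433, 0.77), (237, 223, 0.68), (231, 465, 0.64)]
battery [(354, 400, 0.93)]
jar [(332, 170, 0.76)]
boss [(330, 247, 0.19)]
{'t': 1.0, 'joints': array([-1.28339163e+00,  2.76343134e-01, -2.63699827e-02,  1.26800680e+00,
        2.74043398e-06,  1.46745287e+00]), 'joint_velocities': array([ 1.05060059e-03, -1.27203485e-04, -2.18858713e-04,  5.85718273e-07,
        9.00822826e-04, -9.50552282e-04]), 'joint_efforts': array([ 9.79778997e-04, -4.45494425e+01,  2.95576340e+01,  5.71320397e-04,
       -1.04457899e-04,  1.40960609e-06]), 'eef_pos': array([ 238.07709454, -577.88951689,  242.36281535]), 'tcp_rot': array([ 0.13729993,  0.6936576 ,  0.13724631, -0.69365071]), 'contact_force': array([ 0.62318003, -0.3106449 , -0.54208303]), 'moment': array([0.02627739, 0.06134307, 0.00786434]), 'finger_gap': 0.9976356387655255}
```

View pics/top0.png

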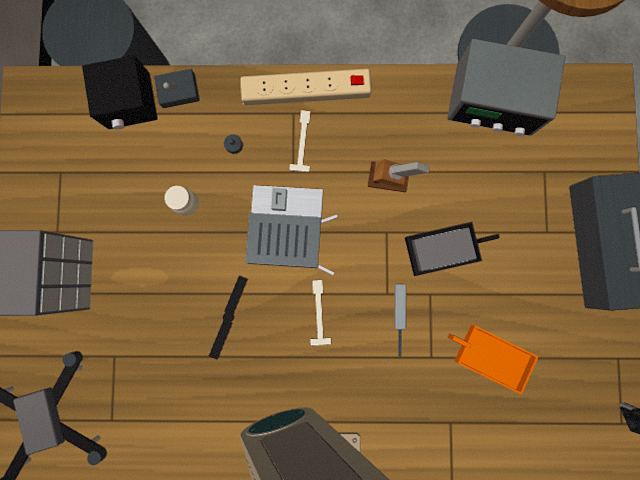

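View pics/side0.png

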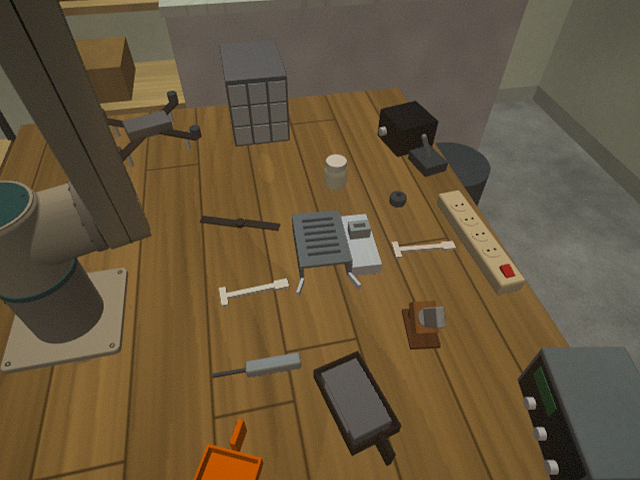

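Top view: the dock is at (285,240) with its bay mouth to the right (world -y) and its lock block at (278,198). The holder with the key is at (390,175) and the jar is at (180,198). Tray candidates are black with battery at (443,248) and orange at (497,358); the black one fits. I'll move in for a wrist view of the holder.

Call:
apply_moves([
  [0.035,0.045,0.016,0,0,0,1],
  [0.035,0.045,0.016,0,0,0,1],
  [0.035,0.045,0.016,0,0,0,1],
  [0.035,0.045,0.016,0,0,0,1],
  [0.035,0.045,0.016,0,0,0,1],
  [0.035,0.045,0.016,0,0,0,1],
  [0.035,0.045,0.016,0,0,0,1],
  [0.015,0.045,0.016,0,0,0,1],
])

```text
t: 2.0
eef_pos: [499.5, -216.2, 370.7]
tcp_rot: [0.138, 0.694, 0.138, -0.693]
contact_force: [0.2, 0.1, -0.6]
finger_gap: 0.999
```

```bash
python3 - <<'E'
from h import *
im,st=shot("wrist","w1")
print(st["t"],st["eef_pos"],st["tcp_rot"],st["joints"],im["fov_y"],im["cx"],im["cy"]); print(np.array(im["hand_eye"]).round(3))
q=st["tcp_rot"];print(Ro.from_quat([q[1],q[2],q[3],q[0]]).as_matrix().round(3))
E
```

```text
2.0 [ 499.51280873 -216.21840978  370.69151842] [ 0.13769092  0.69378885  0.13756081 -0.69337959] [-5.27414899e-01  9.23125317e-02  1.70719097e-02  1.49500004e+00
  2.45133081e-04  2.22241254e+00] 65.4252367584041 320.5891991263311 236.1012783849814
[[ 0.00000e+00 -2.80000e-01  9.60000e-01 -1.32416e+02]
 [ 1.00000e+00  0.00000e+00 -0.00000e+00 -3.50000e-02]
 [-0.00000e+00  9.60000e-01  2.80000e-01 -7.07540e+01]
 [ 0.00000e+00  0.00000e+00  0.00000e+00  1.00000e+00]]
[[ 0.001  0.382 -0.924]
 [-0.    -0.924 -0.382]
 [-1.     0.    -0.001]]
```

View pics/w1.png

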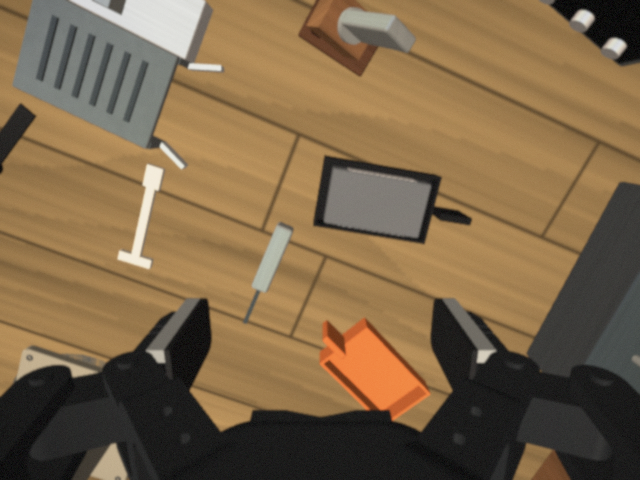

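Wrist view: black tray rim corners at about (325,157), (441,177), (424,243), (314,226), fin tip at (470,220). The holder and key are at the top edge (355,30). I'll move closer to the holder and lock.

Call:
apply_moves([
  [0.035,0.04,-0.04,0,0,0,1],
  [0.035,0.04,-0.04,0,0,0,1],
  [0.015,0.02,-0.02,0,0,0,1],
])

```text
t: 2.42
eef_pos: [579.0, -120.7, 272.6]
tcp_rot: [-0.137, -0.693, -0.139, 0.694]
contact_force: [0.3, -0.4, -0.7]
finger_gap: 1.002
```

```bash
python3 - <<'E'
from h import *
im,st=shot("wrist","w2")
import pickle; pickle.dump((im,st),open("w2.pkl","wb"))
print(st["t"],st["eef_pos"],st["tcp_rot"])
for x in ["key","key_grip","holder","holder_mouth","dock","lock_mouth","boss","bay_mouth","tray","tray_fin"]:
    r=eyes.search_frame(x,im); print(x,[(round(a["xy"][0]*640),round(a["xy"][1]*480),round(a["p"],2)) for a in r[:3]])
c=im["color"][:,:,::-1]
cv2.imwrite("pics/w2b.png",cv2.resize(c[0:300],(800,375),interpolation=cv2.INTER_CUBIC))
E
```

```text
2.425 [ 578.97246605 -120.70972348  272.6413779 ] [-0.13740019 -0.69270494 -0.13851932  0.69432949]
key [(455, 146, 0.71)]
key_grip [(454, 149, 0.73), (135, 144, 0.56), (132, 85, 0.23)]
holder [(394, 120, 0.59)]
holder_mouth [(395, 121, 0.67)]
dock [(135, 146, 0.71)]
lock_mouth [(131, 84, 0.95)]
boss [(131, 146, 0.63), (452, 285, 0.6)]
bay_mouth [(132, 144, 0.79)]
tray [(457, 285, 0.75)]
tray_fin [(458, 285, 0.77), (309, 373, 0.52)]
```

View pics/w2b.png

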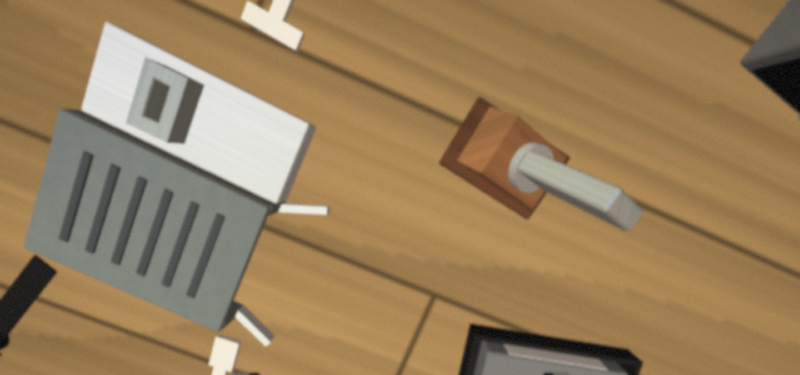

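```bash
python3 - <<'E'
import cv2,numpy as np
c=cv2.imread("pics/w2.png")
a=cv2.resize(c[70:190,340:540],(800,480),interpolation=cv2.INTER_CUBIC)[:, :]
b=cv2.resize(c[35:125,80:180],(400,360),interpolation=cv2.INTER_CUBIC)
a=cv2.resize(c[70:190,345:520],(700,480),interpolation=cv2.INTER_CUBIC)
cv2.imwrite("pics/key.png",a)
b=cv2.resize(c[10:270,10:280],(810,780))
o=np.zeros((600,800,3),np.uint8); o[:384,:560]=cv2.resize(c[70:190,345:520],(560,384),interpolation=cv2.INTER_CUBIC)
o[384:,:]=0
o2=cv2.resize(c[35:125,85:165],(192,216),interpolation=cv2.INTER_CUBIC); o[384:600,0:192]=o2
o3=cv2.resize(c[240:310,350:560],(600,200),interpolation=cv2.INTER_CUBIC); o[390:590,200:800]=o3
cv2.imwrite("pics/comp.png",o)
E
```

```text
(no output)
```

View pics/comp.png

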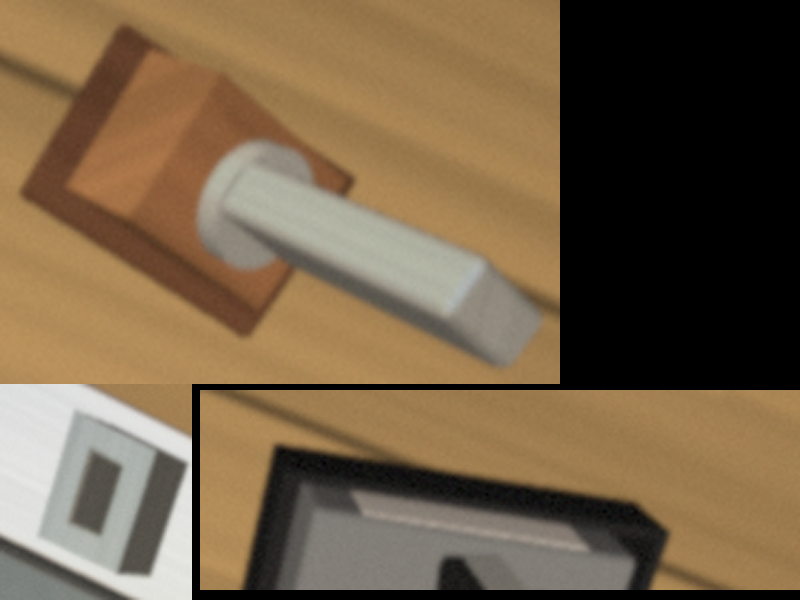

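```bash
python3 - <<'E'
from h import *
import pickle
from scipy.optimize import least_squares as LS
im,st=pickle.load(open("w2.pkl","rb"))
def rep(n,r,x,names): print(n,x.round(3),"res",np.abs(r).round(1))
# dock
L=[([-55.5,-75],54,(222,330)),([55.5,-75],54,(270,207)),([55.5,83],54,(65,110)),([-55.5,83],54,(26,247))]
B=[([122,None],32,(106,22)),([122,None],32,(314,126))]
for uv,z in [((222,330),54),((270,207),54),((65,110),54),((26,247),54),((106,22),32),((314,126),32),((278,205),32)]:
    print(uv,px2w(im,np.array(uv)/1.25,z,st).round(1))
def fd(p):
    R=Ro.from_euler('z',p[2]).as_matrix(); o=[]
    for (xy,z,uv) in L: o+=list(w2px(im,R@np.array([xy[0],xy[1],z])+[p[0],p[1],0],st)-np.array(uv)/1.25)
    return o
s=LS(fd,[435,50,0]); rep("dock",s.fun,s.x,0)
d=s.x;R=Ro.from_euler('z',d[2]).as_matrix();print("lock pred",R@[90,20,60]+[d[0],d[1],0])
cv=lambda p:(85+p[0]/2.4,35+(p[1]-384)/2.4)
sl=[px2w(im,cv(p),60,st) for p in [(94,449),(122,462),(100,534),(70,520)]]
bl=[px2w(im,cv(p),60,st) for p in [(75,411),(156,447),(120,573),(40,537)]]
print("slot",np.mean(sl,0),"block",np.mean(bl,0))
for n,q in (("slot",sl),("block",bl)):
    v=(q[0]-q[3]+q[1]-q[2])/2; w=(q[0]-q[1]+q[3]-q[2])/2
    print(n,np.linalg.norm(v),np.linalg.norm(w),np.degrees(np.arctan2(v[1],v[0])),np.degrees(np.arctan2(w[1],w[0]))-90)
# key
kc=lambda p:np.array((345+p[0]/3.2,70+p[1]/3.2))
P=[([18,8,88],(485,258)),([18,-8,88],(445,318)),([-18,-8,88],(505,366)),([-18,8,88],(543,318))]
hb=[px2w(im,kc(p),8,st) for p in [(122,25),(20,190),(247,335),(353,180)]]
print("holder base z8",np.mean(hb,0)); v=(hb[1]-hb[2]+hb[0]-hb[3])/2; print("size",np.linalg.norm(v),np.linalg.norm((hb[0]-hb[1]+hb[3]-hb[2])/2)," yaw of +x",np.degrees(np.arctan2(v[1],v[0])))
a0=np.arctan2(v[1],v[0])
def KR(a,th): return Ro.from_euler('z',a).as_matrix()@Ro.from_euler('y',-th).as_matrix()
P+=[([18,8,8],(255,160)),([18,-8,8],(225,205))]
for sg in (1,-1):
  def fk(p):
    R=KR(p[3],p[4]);o=[]
    for X,uv in P:
        o+=list(w2px(im,R@np.array([X[0],sg*X[1],X[2]])+p[:3],st)-kc(uv))
    return o+[(p[2]-54)/3,(np.degrees(p[4])-33)/3]
  s=LS(fk,[*np.mean(hb,0)[:2],54,a0,.57]); rep("key",s.fun,s.x,0)
  R=KR(*s.x[3:]);print("axis",R[:,2],"y",R[:,1],"grip",R@[0,0,52]+s.x[:3], "yaw",np.degrees(s.x[3:]))
E
```

```text
(222, 330) [467.2 -11.4  54. ]
(270, 207) [574.8 -16.8  54. ]
(65, 110) [583.8 137.2  54. ]
(26, 247) [474.9 145.6  54. ]
(106, 22) [649.7 136.1  32. ]
(314, 126) [640.6 -23.9  32. ]
(278, 205) [574.3 -17.3  32. ]
dock [ 5.24634e+02  5.94970e+01 -5.80000e-02] res [0.1 2.3 2.2 0.1 2.  2.1 0.1 0.8]
lock pred [615.64034489  74.25817278  60.        ]
slot [615.44540562  76.43147     60.        ] block [615.08642228  75.89469572  60.        ]
slot 26.45636753913803 10.701758639918392 -3.7991640546191325 -2.2581548472597888
block 45.87712284321357 29.576337610158514 -1.7584728595853731 -1.3431940027681009
holder base z8 [ 675.14131057 -171.43302085    8.        ]
size 88.58370422361595 57.44148066907138  yaw of +x 81.33591139611518
key [ 6.77217e+02 -1.88684e+02  2.49940e+01  1.43000e+00  6.51000e-01] res [11.4 19.1 13.7 17.4 10.1 16.6 13.6 14.7  9.4 15.5  9.9 13.9  9.7  1.4]
axis [-0.08520218 -0.60002791  0.79542888] y [-0.99006836  0.14058677  0.        ] grip [ 672.78632816 -219.88550913   66.35667471] yaw [81.91819871 37.30421716]
key [ 6.75470e+02 -1.83918e+02  4.47540e+01  1.40800e+00  5.72000e-01] res [0.8 0.7 0.7 0.4 0.3 2.2 1.6 0.1 0.5 1.4 1.8 0.6 3.1 0.1]
axis [-0.08741509 -0.53380517  0.84107707] y [-0.98685538  0.16160588  0.        ] grip [ 670.9248759  -211.67565694   88.49034114] yaw [80.69988047 32.745969  ]
```

```bash
python3 - <<'E'
from h import *
import pickle
from scipy.optimize import least_squares as LS
im,st=pickle.load(open("w2.pkl","rb"))
kc=lambda p:np.array((345+p[0]/3.2,70+p[1]/3.2))
P=[([18,-8,88],(485,258)),([18,8,88],(445,318)),([-18,8,88],(505,366)),([-18,-8,88],(543,318))]
def KR(a,th): return Ro.from_euler('z',a).as_matrix()@Ro.from_euler('y',-th).as_matrix()
for z in (50,54,58):
  def fk(p):
    R=KR(p[2],p[3]);o=[]
    for X,uv in P: o+=list(w2px(im,R@np.array(X)+[p[0],p[1],z],st)-kc(uv))
    return o
  s=LS(fk,[675,-184,1.4,.57]);R=KR(*s.x[2:]);X0=np.array([*s.x[:2],z])
  print(z,s.x[:2].round(1),np.degrees(s.x[2:]).round(1),"grip",(R@[0,0,52]+X0).round(1),"cost",s.cost.round(2),"collar px in comp",[((w2px(im,R@np.array(q)+X0,st)-[345,70])*3.2).round() for q in ([0,-17,8],[0,17,8],[17,0,8])])
  tp,_=shot("top") if z==50 else (tp,0)
  sd,_=shot("side") if z==50 else (sd,0)
  print("  end top",w2px(tp,R@[0,0,88]+X0),"end side",w2px(sd,R@[0,0,88]+X0),"collar side",w2px(sd,R@[0,0,8]+X0))
for uv,zz in (((251,214),54),((322,218),54),((318,267),54),((246,264),54),((323,190),32),((253,185),32)): print(uv,px2w(tp,uv,zz).round())
cv2.imwrite("pics/side_key.png",cv2.resize(sd["color"][270:400,360:500,::-1],(560,520),interpolation=cv2.INTER_CUBIC))
E
```

```text
50 [ 674.4 -178.3] [82.3 35.7] grip [ 670.4 -208.3   92.2] cost 2.64 collar px in comp [array([292., 152.]), array([223., 260.]), array([225., 181.])]
  end top [423.4786133  166.72136409] end side [440.27261866 319.83363978] collar side [426.32359643 317.28208189]
54 [ 674.1 -176. ] [82.4 36.1] grip [ 670.1 -206.4   96. ] cost 3.28 collar px in comp [array([289., 149.]), array([219., 259.]), array([221., 179.])]
  end top [422.99772757 166.43633227] end side [440.17238646 317.86988444] collar side [426.12352736 315.17239079]
58 [ 673.8 -173.7] [82.6 36.6] grip [ 669.8 -204.5   99.8] cost 4.03 collar px in comp [array([285., 147.]), array([215., 258.]), array([217., 177.])]
  end top [422.51361626 166.14943718] end side [440.07175216 315.89913146] collar side [425.9219254  313.05734971]
(251, 214) [579. 136.  54.]
(322, 218) [570. -19.  54.]
(318, 267) [463. -11.  54.]
(246, 264) [470. 146.  54.]
(323, 190) [637. -21.  32.]
(253, 185) [649. 137.  32.]
```

View pics/side_key.png

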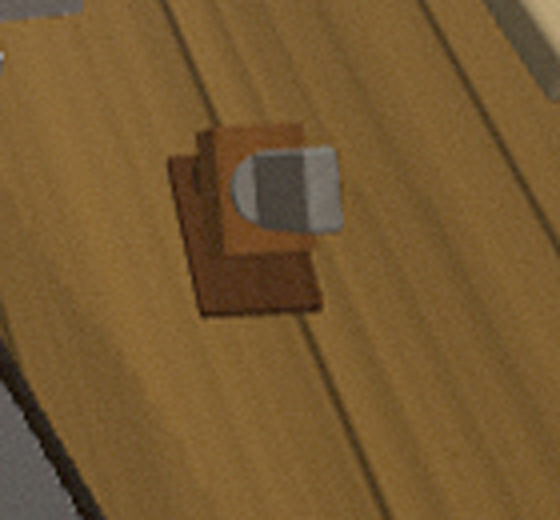

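Side view: key end face at about (441,317), which matches the projected fit for z=54. So the key grip is at about (670,-207,96), leaning 34°, with the jaws horizontal. I'll pre-approach along the key axis.

Call:
apply_moves([
  [0.0134,-0.0275,-0.01,0,0,10,-0.2],
  [0.0134,-0.0275,-0.01,0,0,10,-0.2],
  [0.0134,-0.0275,-0.01,0,0,10,-0.2],
  [0.0134,-0.0275,-0.01,0,0,10,-0.2],
  [0.0134,-0.0275,-0.01,0,0,10,-0.2],
  [0.0134,-0.0275,-0.01,0,0,10,-0.2],
  [0,0,0,8.42,-1.18,0,-0.2],
  [0,0,0,8.42,-1.18,0,-0.2],
], newtons=60)

```text
t: 4.08
eef_pos: [659.7, -287.8, 215.7]
tcp_rot: [0.392, 0.607, 0.53, -0.445]
contact_force: [-0.1, 0.6, -0.0]
finger_gap: 0.4
```

Call:
apply_moves([
  [0,0,0,8.42,-1.18,0,-0.2],
  [0,0,0,8.42,-1.18,0,-0.2],
  [0,0,0,0,0,0,-0.2],
  [0,0,0,0,0,0,-0.2],
])

```text
t: 4.58
eef_pos: [659.4, -287.5, 215.3]
tcp_rot: [0.311, 0.665, 0.58, -0.353]
contact_force: [-1.1, 0.2, 0.3]
finger_gap: 0.402
```

```bash
cat >> h.py <<'E'
def pose(s=None):
    s=s or manip.state(); q=s["tcp_rot"]; R=Ro.from_quat([q[1],q[2],q[3],q[0]]).as_matrix()
    print("t",round(s["t"],2),"pos",s["eef_pos"].round(1),"x",R[:,0].round(3),"y",R[:,1].round(3),"F",s["contact_force"].round(1),"M",s["moment"].round(2),"gap",round(s["finger_gap"],3),"j",s["joints"].round(2)); return R
E
python3 - <<'E'
from h import *
im,st=shot("wrist","w3")
R=pose(st)
for n,X in (("grip",[670,-207,96]),("end",[665.5,-227,126]),("orig",[674,-177,54])): print(n,w2px(im,X,st).round())
p=np.array([0.074,0.554,-0.829])
print("TCP delta to grip", np.array([670.6,-202.6,89.4])-st["eef_pos"])
E
```

```text
t 4.58 pos [ 659.4 -287.5  215.3] x [ 0.077  0.552 -0.83 ] y [ 0.991 -0.133  0.004] F [-1.1  0.2  0.3] M [-0.51  0.08  0.02] gap 0.402 j [-0.69  0.65  0.37  1.63  0.5   0.93]
grip [320. 223.]
end [318. 237.]
orig [320. 207.]
TCP delta to grip [  11.20382825   84.94520999 -125.93884304]
```

View pics/w3.png

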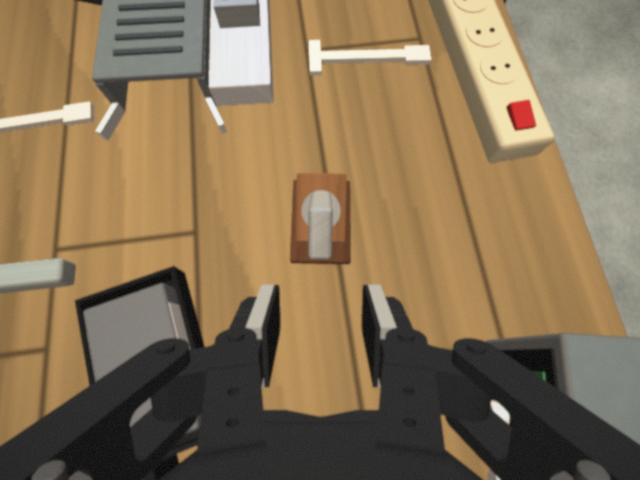

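The wrist view shows the key centred between the fingers, collar at (320,208) against a predicted (320,207). I'll advance along the axis and grip.

Call:
apply_moves([
  [0.0028,0.0212,-0.0315,0,0,0,-0.2],
  [0.0028,0.0212,-0.0315,0,0,0,-0.2],
  [0.0022,0.017,-0.025,0,0,0,-0.2],
  [0.0022,0.015,-0.022,0,0,0,-0.2],
  [0.0012,0.0106,-0.016,0,0,0,-0.2],
  [0,0,0,0,0,0,-0.2],
])

```text
t: 5.38
eef_pos: [670.0, -200.1, 89.2]
tcp_rot: [0.31, 0.664, 0.582, -0.352]
contact_force: [-0.2, -0.5, 0.3]
finger_gap: 0.398
```

Call:
apply_moves([
  [0,0,0,0,0,0,-1],
  [0,0,0,0,0,0,-1],
  [0,0,0,0,0,0,-1],
  [0,0,0,0,0,0,-1],
])

```text
t: 5.88
eef_pos: [671.3, -203.0, 90.9]
tcp_rot: [0.311, 0.666, 0.58, -0.352]
contact_force: [0.3, 1.9, 5.4]
finger_gap: 0.179
```

```bash
python3 - <<'E'
from h import *
pose()
E
```

```text
t 5.88 pos [ 671.3 -203.    90.9] x [ 0.08   0.554 -0.828] y [ 0.991 -0.134  0.006] F [0.3 1.9 5.4] M [0.46 0.05 0.11] gap 0.179 j [-0.59  0.67  0.13  1.32  0.53  1.03]
```

Gripped (gap of about 15 mm). I'll draw it out along the slot axis.

Call:
apply_moves([
  [-0.0004,-0.003,0.005,0,0,0,-1],
  [-0.0006,-0.005,0.009,0,0,0,-1],
  [-0.0008,-0.006,0.0105,0,0,0,-1],
  [-0.0008,-0.006,0.0105,0,0,0,-1],
  [-0.001,-0.007,0.012,0,0,0,-1],
  [-0.001,-0.007,0.012,0,0,0,-1],
])

```text
t: 6.62
eef_pos: [665.6, -237.7, 149.0]
tcp_rot: [0.31, 0.665, 0.58, -0.353]
contact_force: [-0.4, 1.0, -2.0]
finger_gap: 0.179
```

```bash
python3 - <<'E'
from h import *
pose()
E
```

```text
t 6.62 pos [ 665.6 -237.7  149. ] x [ 0.078  0.553 -0.829] y [ 0.991 -0.134  0.004] F [-0.4  1.  -2. ] M [-0.72  0.09 -0.02] gap 0.179 j [-0.63  0.65  0.22  1.46  0.51  0.99]
```

Call:
apply_moves([
  [0,0,0.018,-8.42,1.18,0,-1],
  [0,0,0.018,-8.42,1.18,0,-1],
  [0,0,0.018,-8.42,1.18,0,-1],
  [0,0,0.018,-8.42,1.18,0,-1],
  [-0.005,0.031,0,0,0,9.5,-1],
  [-0.005,0.031,0,0,0,9.5,-1],
  [-0.005,0.031,0,0,0,9.5,-1],
  [-0.005,0.031,0,0,0,9.5,-1],
])

```text
t: 7.62
eef_pos: [645.3, -111.9, 220.8]
tcp_rot: [0.614, 0.35, 0.615, -0.35]
contact_force: [1.3, 0.5, -1.0]
finger_gap: 0.178
```

Call:
apply_moves([
  [-0.005,0.031,0,0,0,9.5,-1],
  [-0.005,0.031,0,0,0,9.5,-1],
  [-0.005,0.031,0,0,0,9.5,-1],
  [-0.005,0.031,0,0,0,9.5,-1],
  [-0.005,0.033,0,0,0,9.5,-1],
  [-0.005,0.033,0,0,0,9.2,-1],
  [0,0,0,0,0,0,-1],
  [0,0,0,0,0,0,-1],
])

```text
t: 8.62
eef_pos: [615.9, 76.8, 220.6]
tcp_rot: [0.707, 0.018, 0.707, -0.018]
contact_force: [-0.9, 0.5, -1.2]
finger_gap: 0.177
```

```bash
python3 - <<'E'
from h import *
im,st=shot("wrist","w4"); R=pose(st)
sd,_=shot("side"); tp,_=shot("top")
o=np.zeros((480,800,3),np.uint8); o[:,:400]=im["color"][:,120:520,::-1]
P=np.array(st["eef_pos"])
for i,(c,n) in enumerate(((sd,"side"),(tp,"top"))):
    u=w2px(c,P+R[:,0]*30).astype(int); print(n,u)
    for k,X in (("orig",P+44*R[:,0]),("tip",P+69*R[:,0]),("slot",[615.4,76.4,60])): print(n,k,w2px(c,X).round(1))
    cr=c["color"][u[1]-40:u[1]+40,u[0]-67:u[0]+66,::-1]
    o[240*i:240*i+240,400:800]=cv2.resize(cr,(400,240),interpolation=cv2.INTER_CUBIC)
for k,X in (("orig",P+44*R[:,0]),("tip",P+69*R[:,0]),("slot",[615.4,76.4,60])): print("wrist",k,w2px(im,X,st).round(1))
cv2.imwrite("pics/c2.png",o)
E
```

```text
t 8.62 pos [615.9  76.8 220.6] x [ 0. -0. -1.] y [ 0.052  0.999 -0.   ] F [-0.9  0.5 -1.2] M [ 0.01  0.02 -0.04] gap 0.177 j [ 0.02  0.28 -0.07  1.22 -0.    0.07]
side [364 178]
side orig [363.7 183.7]
side tip [362.7 193. ]
side slot [359.2 224.2]
top [270 184]
top orig [271.5 186.2]
top tip [273.  188.8]
top slot [278.2 197.3]
wrist orig [320.8 274.2]
wrist tip [320.7 257.6]
wrist slot [320.2 219. ]
```

View pics/c2.png

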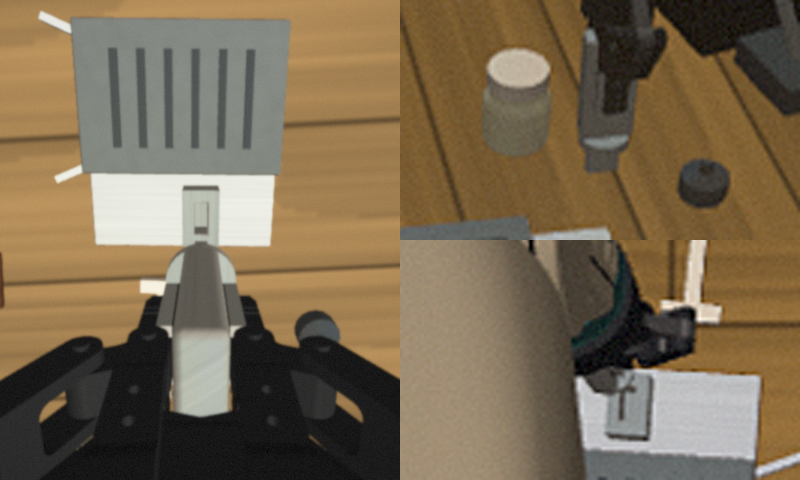

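Wrist view: the slot is at (321,218), against a predicted (320,219), and the key hangs straight above it. The side view shows the blade tip about where predicted. I'll insert it.

Call:
apply_moves([
  [-0.001,-0.0004,-0.03,0,0,0,-1],
  [0,0,-0.03,0,0,0,-1],
  [0,0,-0.022,0,0,0,-1],
  [0,0,-0.008,0,0,0,-1],
  [0,0,-0.005,0,0,0,-1],
  [0,0,-0.005,0,0,0,-1],
])

```text
t: 9.52
eef_pos: [615.9, 76.7, 121.0]
tcp_rot: [0.708, 0.018, 0.706, -0.018]
contact_force: [0.2, -0.5, -0.9]
finger_gap: 0.181
```

```bash
python3 - <<'E'
from h import *
pose()
E
```

```text
t 9.53 pos [615.9  76.7 121. ] x [ 0.002  0.    -1.   ] y [0.051 0.999 0.   ] F [ 0.2 -0.5 -0.9] M [ 0.03 -0.01 -0.03] gap 0.181 j [ 0.02  0.35 -0.19  1.03 -0.    0.07]
```

Call:
apply_moves([
  [0,0,-0.005,0,0,0,-1],
  [0,0,-0.005,0,0,0,-1],
  [0,0,-0.004,0,0,0,-1],
  [0,0,0,0,0,0,-1],
])

```text
t: 10.02
eef_pos: [614.5, 76.9, 105.7]
tcp_rot: [0.707, 0.018, 0.707, -0.018]
contact_force: [-0.1, 0.3, -2.3]
finger_gap: 0.179
```

Call:
apply_moves([
  [0,0,-0.002,0,0,0,-1],
  [0,0,-0.001,0,0,0,-1],
  [0,0,0,0,0,0,-1],
])

```text
t: 10.4
eef_pos: [615.2, 76.9, 104.0]
tcp_rot: [0.707, 0.018, 0.707, -0.018]
contact_force: [-1.5, 0.1, 3.1]
finger_gap: 0.179
```

Call:
apply_moves([
  [0,0,-0.0015,0,0,0,-1],
  [0,0,-0.0015,0,0,0,-1],
  [0,0,0,0,0,0,-1],
])

```text
t: 10.78
eef_pos: [615.4, 76.9, 103.8]
tcp_rot: [0.708, 0.018, 0.706, -0.018]
contact_force: [-6.1, -0.7, 17.9]
finger_gap: 0.183
```

```bash
python3 - <<'E'
from h import *
pose()
E
```

```text
t 10.78 pos [615.4  76.9 103.8] x [ 0.002 -0.    -1.   ] y [0.051 0.999 0.   ] F [-6.1 -0.7 17.9] M [-0.1   1.76  0.02] gap 0.183 j [ 0.02  0.37 -0.21  0.99 -0.    0.07]
```

Seated at z=104 as predicted. I'll relax the push slightly and turn anticlockwise.

Call:
apply_moves([
  [0,0,0.0015,0,0,0,-1],
  [0,0,0,0,0,8,-1],
  [0,0,0,0,0,8,-1],
  [0,0,0,0,0,8,-1],
  [0,0,0,0,0,8,-1],
  [0,0,0,0,0,8,-1],
  [0,0,0,0,0,8,-1],
  [0,0,0,0,0,8,-1],
])

```text
t: 11.78
eef_pos: [615.2, 77.4, 103.8]
tcp_rot: [0.632, -0.317, 0.631, 0.318]
contact_force: [-3.9, 1.2, 10.6]
finger_gap: 0.179
```

```bash
python3 - <<'E'
from h import *
pose()
E
```

```text
t 11.78 pos [615.2  77.4 103.8] x [ 0.001  0.001 -1.   ] y [-0.802  0.597 -0.   ] F [-3.9  1.2 10.6] M [ 0.15  1.14 -0.1 ] gap 0.179 j [ 0.02  0.37 -0.21  0.99  0.   -0.91]
```

Call:
apply_moves([
  [0,0,0,0,0,6,-1],
  [0,0,0,0,0,6,-1],
  [0,0,0,0,0,4,-1],
  [0,0,0,0,0,4,-1],
  [0,0,0,0,0,4,-1],
  [0,0,0,0,0,0,-1],
])

```text
t: 12.52
eef_pos: [614.9, 77.2, 103.9]
tcp_rot: [0.553, -0.441, 0.553, 0.441]
contact_force: [-4.4, 0.1, 11.2]
finger_gap: 0.177
```

```bash
python3 - <<'E'
from h import *
pose()
E
```

```text
t 12.53 pos [614.9  77.2 103.9] x [ 0.001  0.    -1.   ] y [-0.975  0.223 -0.001] F [-4.4  0.1 11.2] M [ 0.05  1.14 -0.  ] gap 0.177 j [ 0.02  0.37 -0.21  0.99  0.   -1.33]
```

Call:
apply_moves([
  [0,0,0,0,0,4,-1],
  [0,0,0,0,0,4,-1],
  [0,0,0,0,0,3,-1],
])

```text
t: 12.9
eef_pos: [615.7, 77.0, 103.9]
tcp_rot: [0.509, -0.492, 0.508, 0.491]
contact_force: [-3.4, 1.6, 10.3]
finger_gap: 0.178
```

```bash
python3 - <<'E'
from h import *
R=pose(); print(np.degrees(np.arctan2(R[1,1],R[0,1]))-87)
E
```

```text
t 12.9 pos [615.7  77.  103.9] x [ 0.002  0.001 -1.   ] y [-0.999  0.035 -0.002] F [-3.4  1.6 10.3] M [ 0.11  0.81 -1.39] gap 0.178 j [ 0.02  0.37 -0.21  0.99  0.   -1.52]
90.98133426690401
```

Moment of -1.4 N m at about 91°, so the stop is reached. I'll relieve the load, release and lift.

Call:
apply_moves([
  [0,0,0,0,0,-3,-1],
  [0,0,0.0015,0,0,0,-1],
  [0,0,0,0,0,0,-0.2],
  [0,0,0,0,0,0,-0.2],
  [0,0,0.03,0,0,0,-0.2],
  [0,0,0.05,0,0,0,-0.2],
  [0,0,0.05,0,0,0,-0.2],
])

```text
t: 13.78
eef_pos: [614.4, 76.9, 233.6]
tcp_rot: [0.52, -0.478, 0.521, 0.479]
contact_force: [0.7, 0.1, -0.3]
finger_gap: 0.4
```

```bash
python3 - <<'E'
from h import *
st=manip.state();R=pose()
im,st=shot("wrist","w5")
import pickle; pickle.dump((im,st),open("w5.pkl","wb"))
sd,_=shot("side"); pickle.dump(sd,open("sd.pkl","wb"))
print(w2px(sd,[615,76.5,60]),w2px(sd,[615,76.5,148]),w2px(im,[615,76.5,60],st),w2px(im,[615,76.5,148],st))
o=np.zeros((480,800,3),np.uint8); o[:,:500]=im["color"][:,70:570,::-1]
o[:300,500:]=cv2.resize(sd["color"][150:250,300:400,::-1],(300,300),interpolation=cv2.INTER_CUBIC)
cv2.imwrite("pics/c3.png",o)
E
```

```text
t 13.78 pos [614.4  76.9 233.6] x [-0.001 -0.    -1.   ] y [-0.996  0.085  0.001] F [ 0.7  0.1 -0.3] M [ 0.02 -0.08  0.02] gap 0.4 j [ 0.02  0.27 -0.05  1.25 -0.   -1.47]
[358.97465003 224.1559538 ] [362.19918039 194.4203479 ] [318.92456531 215.18225346] [318.5659957  247.62971898]
```

View pics/c3.png

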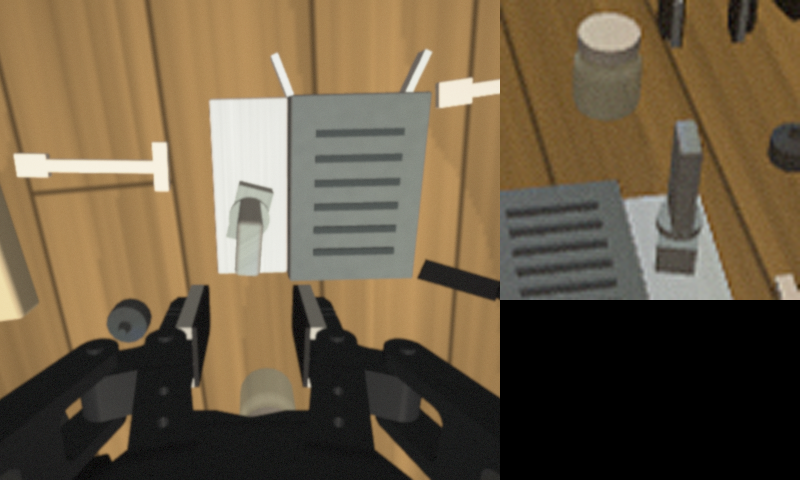

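The key stands upright in the lock and the lock block has turned about 75°. Next I'll locate the tray from the earlier wrist picture.

```bash
python3 - <<'E'
from h import *
import pickle
im,st=pickle.load(open("w2.pkl","rb"))
st={"eef_pos":np.array([499.513,-216.218,370.692]),"tcp_rot":[0.13769,0.693789,0.137561,-0.69338]}
im["color"]=None
c=[px2w(im,p,30,st) for p in [(325,157),(441,177),(424,243),(314,226)]]
print(np.round(c,1)); o=np.mean(c,0);v=(c[1]-c[0]+c[2]-c[3])/2;w=(c[0]-c[3]+c[1]-c[2])/2
print(o,np.linalg.norm(v),np.linalg.norm(w),"y dir",np.degrees(np.arctan2(-v[1],-v[0]))-90,np.degrees(np.arctan2(w[1],w[0])))
print("fin",px2w(im,(470,220),55,st),px2w(im,(436,212),55,st))
im5,s5=pickle.load(open("w5.pkl","rb"))
for uv in [(288,95),(430,92),(410,278),(288,278)]: print(px2w(im5,(uv[0]+70,uv[1]),54,s5).round(1))
E
```

```text
[[ 534.1 -207.8   30. ]
 [ 567.2 -352.5   30. ]
 [ 481.  -372.2   30. ]
 [ 446.9 -228.6   30. ]]
[ 507.30135188 -290.28386353   30.        ] 148.00514138537676 89.03339051242862 y dir 13.122776970635073 13.157568264530292
fin [ 533.72356343 -401.51033113   55.        ] [ 526.68870925 -358.08362398   55.        ]
[576.3 -15.7  54. ]
[465.4  -8.5  54. ]
[475.7 148.   54. ]
[585.1 138.6  54. ]
```

Tray origin (507,-290), yaw 13°. Predicted fin tip (533,-402) agrees with the picture's (534,-402). I'll move above the fin.

Call:
apply_moves([
  [-0.0107,-0.0575,-0.006,0,0,2.25,-0.2],
  [-0.0107,-0.0575,-0.006,0,0,2.25,-0.2],
  [-0.0107,-0.0575,-0.006,0,0,2.25,-0.2],
  [-0.0107,-0.0575,-0.006,0,0,2.25,-0.2],
  [-0.0107,-0.0575,-0.006,0,0,2.25,-0.2],
  [-0.0107,-0.0575,-0.006,0,0,2.25,-0.2],
  [-0.0107,-0.0575,-0.006,0,0,2.25,-0.2],
  [-0.0107,-0.0575,-0.006,0,0,2.25,-0.2],
])

```text
t: 14.88
eef_pos: [528.4, -384.7, 184.0]
tcp_rot: [0.439, -0.554, 0.439, 0.554]
contact_force: [1.0, 0.1, -0.5]
finger_gap: 0.401
```

Call:
apply_moves([
  [0,0,-0.03,0,0,0,-0.2],
  [0,0,0,0,0,0,-0.2],
  [0,0,0,0,0,0,-0.2],
])

```text
t: 15.25
eef_pos: [529.3, -382.4, 155.1]
tcp_rot: [0.44, -0.554, 0.439, 0.554]
contact_force: [0.5, -0.7, 0.5]
finger_gap: 0.394
```

```bash
python3 - <<'E'
from h import *
im,st=shot("wrist","w6");pose(st)
for k,X in (("tip",[533.4,-402.3,60]),("mid",[528.8,-382.8,60]),("root",[524.3,-363.3,60])): print(k,w2px(im,X,st).round(1))
print([(round(a["xy"][0]*640),round(a["xy"][1]*480),round(a["p"],2)) for a in eyes.search_frame("tray_fin",im)])
E
```

```text
t 15.25 pos [ 529.3 -382.4  155.1] x [-0.001  0.001 -1.   ] y [-0.974 -0.227  0.   ] F [ 0.5 -0.7  0.5] M [ 0.02 -0.    0.04] gap 0.394 j [-0.72  0.38 -0.07  1.12  0.   -2.52]
tip [320.6 212.1]
mid [320.7 242.8]
root [320.6 272.1]
[(600, 314, 0.72), (322, 260, 0.59)]
```

View pics/w6.png

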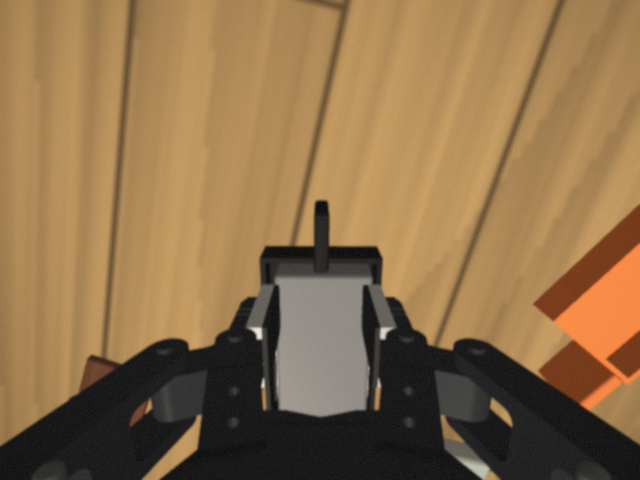

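The fin runs from (322,205) to (322,272), as predicted. I'll descend and grip.

Call:
apply_moves([
  [0,-0.001,-0.035,0,0,0,-0.2],
  [0,0,-0.035,0,0,0,-0.2],
  [0,0,-0.03,0,0,0,-0.2],
  [0,0,-0.017,0,0,0,-0.2],
  [0,0,0,0,0,0,-1],
  [0,0,0,0,0,0,-1],
  [0,0,0,0,0,0,-1],
  [0,0,0,0,0,0,-1],
])

```text
t: 16.35
eef_pos: [529.8, -384.5, 38.9]
tcp_rot: [-0.44, 0.554, -0.44, -0.553]
contact_force: [0.9, 0.6, -1.9]
finger_gap: 0.107
```

```bash
python3 - <<'E'
from h import *
pose()
E
```

```text
t 16.35 pos [ 529.8 -384.5   38.9] x [ 0.001 -0.001 -1.   ] y [-0.974 -0.226 -0.001] F [ 0.9  0.6 -1.9] M [ 0.04 -0.06 -0.11] gap 0.107 j [-0.73  0.49 -0.18  0.9   0.   -2.53]
```

Fin gripped. First I'll rotate the tray into line with the dock (yaw -3.3°), which also swings it away from the hex driver.

Call:
apply_moves([
  [-0.001,0,0,0,0,-2.05,-1],
  [-0.001,0,0,0,0,-2.05,-1],
  [-0.001,0,0,0,0,-2.05,-1],
  [-0.001,0,0,0,0,-2.05,-1],
  [-0.001,0,0,0,0,-2.05,-1],
  [-0.001,0,0,0,0,-2.05,-1],
  [-0.001,0,0,0,0,-2.05,-1],
  [-0.001,0,0,0,0,-2.05,-1],
], newtons=90)

```text
t: 17.35
eef_pos: [521.5, -384.4, 38.9]
tcp_rot: [0.515, -0.485, 0.515, 0.484]
contact_force: [-2.9, 0.1, 6.1]
finger_gap: 0.101
```

```bash
python3 - <<'E'
from h import *
import pickle
R=pose()
im,_=pickle.load(open("w2.pkl","rb"))
st={"eef_pos":np.array([499.513,-216.218,370.692]),"tcp_rot":[0.13769,0.693789,0.137561,-0.69338]}
print("hex end",px2w(im,(293,229),15,st),px2w(im,(280,223),15,st))
print("leg_b",px2w(im,(153,165),4,st))
E
```

```text
t 17.35 pos [ 521.5 -384.4   38.9] x [ 0.001 -0.001 -1.   ] y [-0.998  0.06  -0.001] F [-2.9  0.1  6.1] M [0.06 0.65 0.29] gap 0.101 j [-0.73  0.48 -0.2   0.9  -0.   -2.25]
hex end [ 428.39411857 -205.19385623   15.        ] [ 429.50632358 -185.97350185   15.        ]
leg_b [436.25942501  -3.27940005   4.        ]
```

Call:
apply_moves([
  [-0.0024,0.023,0,0,0,0,-1],
  [-0.0024,0.023,0,0,0,0,-1],
  [-0.0024,0.023,0,0,0,0,-1],
  [-0.0024,0.023,0,0,0,0,-1],
  [-0.0024,0.023,0,0,0,0,-1],
  [-0.0024,0.023,0,0,0,0,-1],
  [0,0,0,0,0,0,-1],
])

```text
t: 18.23
eef_pos: [506.7, -242.5, 38.8]
tcp_rot: [0.515, -0.485, 0.513, 0.487]
contact_force: [0.4, 1.9, 7.6]
finger_gap: 0.104
```

```bash
python3 - <<'E'
from h import *
R=pose()
tp,_=shot("top"); sd,_=shot("side")
def crop(im,c,s,w,h):
    M=np.array([[s,0,w/2-s*c[0]],[0,s,h/2-s*c[1]]],float); return cv2.warpAffine(im["color"][:,:,::-1].copy(),M,(w,h),flags=cv2.INTER_CUBIC)
o=np.hstack([crop(tp,w2px(tp,[520,-60,40]),4,500,500),crop(sd,w2px(sd,[520,-60,40]),3,300,500)])
cv2.imwrite("pics/c4.png",o); print(w2px(tp,[520,-60,40]),w2px(sd,[520,-60,40]))
E
```

```text
t 18.23 pos [ 506.7 -242.5   38.8] x [ 0.001  0.003 -1.   ] y [-0.998  0.055 -0.001] F [0.4 1.9 7.6] M [ 0.41  0.03 -0.11] gap 0.104 j [-0.56  0.35 -0.4   0.82  0.   -2.08]
[340.42575345 241.51574741] [331.37114948 284.71171382]
```

View pics/c4.png

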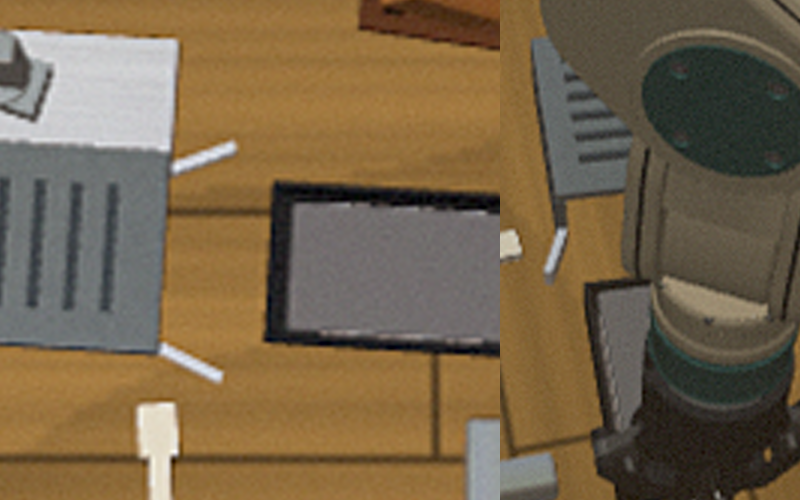

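```bash
python3 - <<'E'
from h import *
tp,_=shot("top")
f=lambda p:(340.4+(p[0]-250)/4,241.5+(p[1]-250)/4)
a=[px2w(tp,f(p),30) for p in ((275,182),(266,342),(500,200),(500,355))]
b=[px2w(tp,f(p),54) for p in ((168,153),(160,352))]
g=[px2w(tp,f(p),16) for p in ((237,146),(221,378))]
print(np.round(a,1),np.round(b,1),np.round(g,1),sep="\n")
yd=np.array([.0585,.998,0]);xd=np.array([.998,-.0585,0])
print("lat tray",np.mean(a[:2],0)@xd,"dock",np.mean(b,0)@xd,"guides",np.mean(g,0)@xd,"along gap",np.mean(b,0)@yd-np.mean(a[:2],0)@yd)
R=pose()
print("tcp lat",manip.state()["eef_pos"]@xd,"dock lat by wrist",np.array([525,61.5,0])@xd)
E
```

```text
[[ 559.1  -74.2   30. ]
 [ 469.7  -69.    30. ]
 [ 548.9 -199.6   30. ]
 [ 462.6 -198.4   30. ]]
[[572.1 -14.8  54. ]
 [463.3 -10.7  54. ]]
[[581.3 -53.3  16. ]
 [449.9 -44.1  16. ]]
lat tray 517.5169526624762 dock 517.433300681634 guides 517.4657161175031 along gap 58.906511704089056
t 18.38 pos [ 506.7 -242.6   38.7] x [ 0.001  0.005 -1.   ] y [-0.998  0.056 -0.   ] F [-0.4  2.6  9.2] M [ 0.52  0.02 -0.1 ] gap 0.101 j [-0.56  0.35 -0.4   0.82  0.   -2.08]
tcp lat 519.8650911476946 dock lat by wrist 520.35225
```

Top view: the tray and the bay axis agree laterally to under 1 mm, with about 209 mm to go. I'll slide it in.

Call:
apply_moves([
  [0.001,0.016,0,0,0,0,-1],
  [0.001,0.016,0,0,0,0,-1],
  [0.0009,0.016,0,0,0,0,-1],
  [0.0009,0.016,0,0,0,0,-1],
  [0.0009,0.016,0,0,0,0,-1],
  [0.0009,0.016,0,0,0,0,-1],
])

```text
t: 19.12
eef_pos: [512.5, -149.8, 38.9]
tcp_rot: [0.514, -0.486, 0.515, 0.485]
contact_force: [0.1, -7.0, 5.6]
finger_gap: 0.103
```

```bash
python3 - <<'E'
from h import *
pose()
E
```

```text
t 19.12 pos [ 512.5 -149.8   38.9] x [ 0.    -0.003 -1.   ] y [-0.998  0.058 -0.001] F [ 0.1 -7.   5.6] M [-1.16  0.11 -0.02] gap 0.103 j [-0.4   0.31 -0.46  0.8  -0.   -1.92]
```

Call:
apply_moves([
  [0.0009,0.015,0,0,0,0,-1],
  [0.0009,0.015,0,0,0,0,-1],
  [0.0009,0.015,0,0,0,0,-1],
  [0.0009,0.015,0,0,0,0,-1],
])

```text
t: 19.62
eef_pos: [515.8, -90.0, 38.9]
tcp_rot: [0.514, -0.486, 0.515, 0.484]
contact_force: [-0.8, -6.9, 6.1]
finger_gap: 0.107
```

```bash
python3 - <<'E'
from h import *
pose()
E
```

```text
t 19.62 pos [515.8 -90.   38.9] x [ 0.    -0.003 -1.   ] y [-0.998  0.058 -0.   ] F [-0.8 -6.9  6.1] M [-1.18  0.07 -0.04] gap 0.107 j [-0.29  0.29 -0.48  0.79 -0.   -1.81]
```

Call:
apply_moves([
  [0.0006,0.01,0,0,0,0,-1],
  [0.0006,0.01,0,0,0,0,-1],
  [0.0006,0.01,0,0,0,0,-1],
  [0.0006,0.01,0,0,0,0,-1],
  [0.0006,0.008,0,0,0,0,-1],
])

```text
t: 20.25
eef_pos: [518.6, -42.2, 38.9]
tcp_rot: [0.513, -0.486, 0.515, 0.484]
contact_force: [-2.1, -7.5, 7.5]
finger_gap: 0.103
```

```bash
python3 - <<'E'
from h import *
pose()
E
```

```text
t 20.25 pos [518.6 -42.2  38.9] x [-0.    -0.003 -1.   ] y [-0.998  0.058 -0.   ] F [-2.1 -7.5  7.5] M [-1.27  0.03  0.06] gap 0.103 j [-0.2   0.29 -0.49  0.79 -0.   -1.72]
```

Call:
apply_moves([
  [0.0002,0.003,0,0,0,0,-1],
  [0.0002,0.003,0,0,0,0,-1],
  [0.0002,0.002,0,0,0,0,-1],
  [0,0,0,0,0,0,-1],
])

```text
t: 20.75
eef_pos: [519.0, -34.7, 38.8]
tcp_rot: [0.513, -0.486, 0.515, 0.484]
contact_force: [-0.0, -8.0, 6.5]
finger_gap: 0.105
```

Not yet at the stop. I'll continue in small steps until the force rises.

Call:
apply_moves([
  [0.0001,0.002,0,0,0,0,-1],
  [0.0001,0.002,0,0,0,0,-1],
  [0,0,0,0,0,0,-1],
])

```text
t: 21.12
eef_pos: [518.4, -34.5, 38.9]
tcp_rot: [0.511, -0.487, 0.519, 0.482]
contact_force: [-3.6, -19.7, 8.7]
finger_gap: 0.098
```

Call:
apply_moves([
  [0.0001,0.002,0,0,0,0,-1],
  [0,0,0,0,0,0,-1],
])

```text
t: 21.38
eef_pos: [518.4, -34.5, 38.9]
tcp_rot: [0.51, -0.488, 0.52, 0.481]
contact_force: [-4.9, -25.7, 7.6]
finger_gap: 0.105
```

Call:
apply_moves([
  [0.0001,0.002,0,0,0,0,-1],
  [0,0,0,0,0,0,-1],
])

```text
t: 21.62
eef_pos: [518.4, -34.4, 38.9]
tcp_rot: [0.509, -0.489, 0.522, 0.479]
contact_force: [-4.7, -29.6, 7.0]
finger_gap: 0.104
```

The force has climbed to 30 N with no motion, at y=-34.5 (home predicted -33). I'll relax the push, release and lift.

Call:
apply_moves([
  [-0.0003,-0.0045,0,0,0,0,-1],
  [0,0,0,0,0,0,-0.3],
  [0,0,0,0,0,0,-0.3],
  [0,0,0,0,0,0,-0.3],
  [0,0,0.02,0,0,0,-0.3],
  [0,0,0.05,0,0,0,-0.3],
  [0,-0.03,0.05,0,0,0,-0.3],
  [-0.02,-0.06,0.01,0,0,0,-0.3],
])

```text
t: 22.62
eef_pos: [504.0, -119.4, 172.2]
tcp_rot: [0.515, -0.489, 0.511, 0.484]
contact_force: [1.1, 0.4, -0.8]
finger_gap: 0.35
```

Call:
apply_moves([
  [-0.03,-0.05,0.01,0,0,0,-0.3],
  [-0.03,-0.05,0.01,0,0,0,-0.3],
  [-0.03,-0.05,0.01,0,0,0,-0.3],
  [-0.03,-0.05,0.01,0,0,0,-0.3],
  [0,0,0,0,0,0,-0.3],
])

```text
t: 23.25
eef_pos: [379.2, -322.0, 208.6]
tcp_rot: [0.516, -0.485, 0.516, 0.483]
contact_force: [0.3, 0.9, -0.3]
finger_gap: 0.351
```

```bash
python3 - <<'E'
from h import *
R=pose()
tp,_=shot("top"); sd,_=shot("side")
def crop(im,c,s,w,h):
    M=np.array([[s,0,w/2-s*c[0]],[0,s,h/2-s*c[1]]],float); return cv2.warpAffine(im["color"][:,:,::-1].copy(),M,(w,h),flags=cv2.INTER_CUBIC)
o=np.hstack([crop(tp,w2px(tp,[540,20,40]),4,450,500),crop(sd,w2px(sd,[540,20,40]),3,350,500)])
cv2.imwrite("pics/c5.png",o)
c=w2px(tp,[540,20,40]);
for X in ([519.2,-13.4,30],[518,-53,60],[514,-33,60]): print(X,(w2px(tp,X)-c)*4+[225,250],(w2px(sd,X)-w2px(sd,[540,20,40]))*3+[175+450,250])
E
```

```text
t 23.25 pos [ 379.2 -322.   208.6] x [ 0.001 -0.001 -1.   ] y [-0.998  0.063 -0.001] F [ 0.3  0.9 -0.3] M [ 0.01 -0.04  0.04] gap 0.351 j [-0.83  0.07 -0.35  1.15 -0.   -2.34]
[519.2, -13.4, 30] [285.60819168 288.96932856] [606.82020664 298.92014309]
[518, -53, 60] [357.63197483 286.57439297] [619.06666352 316.50461405]
[514, -33, 60] [320.67968037 293.92715322] [606.61765066 294.64661345]
```

View pics/c5.png

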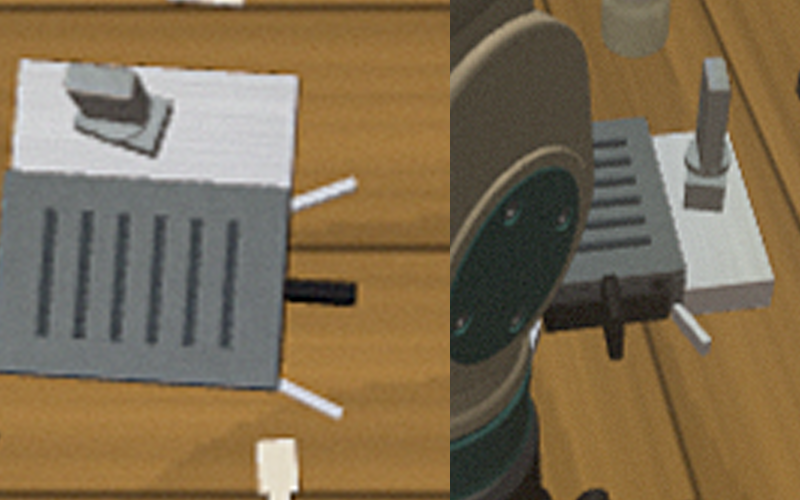

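Tray flush with the mouth: fin tip at (356,292), where (358,287) is expected for home. The key is upright in the turned lock and nothing else appears disturbed. I'll hand in.

```bash
python3 -c "
from bench import job_done
print(job_done())"
```

```text
the job is handed in; nothing more can be done
None
```

The job is done and handed in at about 23 s of robot time, within the 61 s limit.

- **Key:** I drew it out of the leaning holder and pushed it into the lock until it seated. The tool stood at z 104 mm, as predicted, with 18 N of push. I turned it anticlockwise about 91°, including play, until the moment jumped to 1.4 N m at the stop.
- **Tray:** I slid the black tray, battery aboard, along the table into the bay. The force climbed to 30 N with no further motion, within about 1.5 mm of the predicted home position. Then I let go and moved clear.

**Last checks:** The final pictures show the key upright in the turned lock and the tray's front end flush with the bay mouth. The fin tip was within about a pixel of the expected home position along the slide and just over a pixel to one side. The other things in view had not visibly moved.

**Not checked:** After release the battery was under the roof, so I could not see it there. I also did not measure the lock angle; I judged it from the stop torque and the pictures. No check failed. The top camera read about 3 mm different from the wrist camera in x, so for the final tray alignment I compared tray and dock within the top picture alone.

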